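# Present a governor pawl in its pivot fork, bores in line

### The arm

A 6-joint arm with a two-finger parallel gripper is mounted at the origin on the work surface. World frame = base frame: x ahead of the robot, y to its left, z up, the work surface at z = 0. Lengths are in mm, angles in rad, forces in N, time in s.
With the tool pointing down it reaches from about 350 to 775 mm from the base axis. Payload 7.3 kg.
Tool frame: the origin (TCP) lies midway between the tips of the shut fingers; the grasp point (between the pads) lies 19 mm behind it; x points along the fingers, y is the direction in which the jaws open and shut, and the axes are right-handed (so a half turn about x gives the same grasp; the last joint's range is limited). The gripper opens to 92 mm and grips with 3 to 60 N. Pads are 19 mm wide; open, the fingers measure 130 mm over their backs; the gripper's body (75 mm by 190 mm) begins 47 mm behind the grasp point.
Start: joints at [-1.274, 0.342, 1.524, -0, 1.275, -0.146], TCP at [224.971, -474.376, 226.741] pointing down, gripper open.
Joint ranges: [-2.53, 2.53], [-0.77, 2.02], [0.04, 2.7], [-1, 4.14], [0.28, 2.66], [-3.11, 3.11]. Speed limits (rad/s): [2.57, 2.57, 3.14, 3.14, 3.14, 3.14].

### API

Orientations are given as [roll, pitch, yaw] about the fixed x, y, z axes, in that order (R = Rz(yaw) Ry(pitch) Rx(roll)).
In Python, from plant import get_obs, capture, close_job gives the robot as it stands. The module is installed in compiled form; this text tells all that it offers.
- The arm moves only by the tool send_rows, never from a script. Its argument "moves" is a list of rows, each a list of 4 numbers: the shift along the tool's x, y, z in mm, then the turn about the tool's x in degrees. In form: [[tx, ty, tz, yaw], ...]. A call has 1 to 8 rows; each row shifts and turns the commanded pose from where the row before left it, along the tool's axes as they then stand; what a row does not reach is not made up. A row lasts 1/8 s, in which the tool goes at most 62.5 mm and 10.7 degrees, less where a joint would pass 70% of its speed; a pose out of reach is approached as far as the arm can. A call with a gripper value outside its range is refused whole. "hand" is the opening, from 0 (shut) to 1 (fully open), set as the call begins (left out, the last holds). The fingers move at their own pace and stop on an object; the grip force is fixed at half the most. Time passes only in rows, so rows that do not move let the fingers close. It gives the time, the measured TCP pose, the force and the opening at its end, in the units of the state.
- get_obs(): the state, without advancing time (a new reading comes with each control period).
- capture(name): name is "scene" or "top"; returns a dict with "image" (420x560x3 uint8, red, green, blue), "K" (3x3 intrinsics, pixels), "position" and "attitude" of the camera in the world. Camera axes: x right, y down, z forward; pixel columns grow to the right and rows downward; lengths in mm; the calibration is good to about 2 mm. A picture is of the moment at which its call begins. There is no depth.
- close_job(): hands the job in, once; it reports no verdict.
The state is a dict: "time": time; "joint_positions": joint angles; "dq": joint speeds; "tau": joint torques, N m; "tool_pos": TCP position; "tcp_rot": TCP orientation; "contact_force": force on the tool from outside, world axes, zero at the start; "moment": the same for the moment, N m; "grip_width": finger opening in mm.
Only numpy, scipy, OpenCV 4.12 (cv2) and the standard library are available. Lean on these libraries where they do the work, as an engineer would, in place of code of your own. Each camera call takes 0.05 s, during which the arm holds its last target. There are 200 camera calls.

### The job

Pull the worn pivot pin up out of the fork of the pivot block and put it in the tray that already has pins in it, not the one with washers. Then take the loose pawl by its arm, bring its eye in between the two lugs of the fork and line its bore up with theirs so that a tapered pin could drop straight through, and finish still holding it there, level and steady, carried by the gripper alone with the eye clear of the lugs and the web. Leave the other parts on the shelf where they are.

Things in the scene. Friction and masses are not known exactly. Their poses are not given: they have to be found in the camera images.
- fork_bore (a point): Blued steel pivot block, bolted down, elsewhere each time: foot, web and two round-nosed lugs one above the other, 44 mm wide, 16 mm bores on one vertical axis. This point: on that axis, half-way up the gap, 44 mm above the shelf. z up; mouth faces -x. Lower lug 12 to 30 mm above the shelf, gap 30 to 58, upper lug 58 to 74. Lug noses reach 22 mm from the axis. Gap open at -x and both y sides.
- pin_head (a point): Worn steel pivot pin, 120 g, 76 mm long, upright in the block's bores at the start, loose (1 mm clearance all round). This point: centre of its round head, 22 mm across, 16 mm high, resting on the upper lug (head 74 to 90 mm above the shelf; an 8 mm grease nipple on top cannot be touched). z runs from nose to head.
- pin_center (a point): The middle of the same worn pin's length (30 mm below the centre of the head when upright). The shank under the head is 14 mm across and 60 mm long, its last 14 mm tapering to a 6 mm flat nose; in the block the nose is 14 mm above the shelf.
- pin: The same worn pin again: origin at the end of its nose, z from nose to head.
- pin_tray: Galvanised steel tray with three old headed pins lying fixed in it (up to 25 mm high above the shelf). Outside 160 (x) x 110 (y) x 40 mm high, walls and floor 3 mm, open at the top, fixed. Origin: centre of its underside, on the shelf. The two trays are alike but for what is in them, and change places.
- washer_tray: The same kind of tray with bronze thrust washers in it: not for the pin. Origin: centre of its underside.
- pawl_arm (a point): Cast pawl, red, 0.42 kg give or take a fifth, 20 mm thick, lying flat on the shelf. This point: middle of its straight arm, half-way up (10 mm). x runs along the arm to the eye, z up. The arm is a bar 22 mm wide (y), sides parallel from x = -25 to +45 mm; then at -x comes the hooked nose, ending at about -60 mm, bent to +y. It balances about 13 mm from here towards the eye.
- pawl_bore (a point): Centre of the bore in the pawl's eye, half-way through its thickness: 62 mm from the middle of the arm along +x. The eye is round, 34 mm across and 20 mm thick, bore 16 mm. z is the bore's axis (vertical while the pawl lies flat).
- pawl: The same pawl again: origin on its underside, below the middle of the arm; axes as for the arm.
- block: The same pivot block: origin on the shelf below the bore axis, axes as for the bore. Its web closes the gap 28 mm from the axis at +x; the web is 22 mm thick, 44 mm wide, 74 mm high. The foot, 12 mm high, reaches from 24 mm before the axis (-x) to 80 mm behind it, 45 mm to each side.
- ratchet_disc: Bystander: zinc-plated toothed disc, 116 mm across, 18 mm high at the hub, lying flat. Origin: centre of its underside.
- flyweight: Bystander: red cast flyweight, 115 x 60 x 28 mm, lying flat; its round heavy end towards its +x. Origin: on its underside near the middle.
- new_pin: Bystander: a new pivot pin without nipple, 76 mm high, standing on its 22 mm head, nose up. Origin: centre of its foot.
- thrust_washers: Bystander: two bronze thrust washers, one on the other, 34 mm across, 8 mm high together. Origin: centre of the underside.
- wrench: Bystander: steel wrench, 150 mm long, lying along its x. Origin: on the shelf near its middle.
- bearing: Bystander: ball bearing, 52 mm across, 15 mm high, lying flat. Origin: centre of its underside.
Things that resemble listed ones, but are neither listed nor needed, are in the scene too. There is more than one size of the block; the job needs the smallest.

How it is judged (in metres and radians):
On the way:
1. the worn pin lies in the tray with the pins, let go (x of pin_center in the frame of pin_tray between -0.075 and 0.075 m and y of pin_center in the frame of pin_tray between -0.051 and 0.051 m and z of pin_center in the frame of pin_tray below 0.05 m and contact force between the fingers and pin below 0.1 N), for 0.2 s.
At the end, for the whole second after the job is handed in: Worn pin in the pin tray, let go. Gripper holds the pawl still, its bore centre within 4 mm sideways of the lugs' bore axis and within 4 mm of half-way up the gap, level within 0.1 rad, pressing on the block with under 0.3 N, through the last second (all of step 1 and horizontal distance between pawl_bore and fork_bore below 0.004 m and z of pawl_bore in the frame of fork_bore between -0.004 and 0.004 m and angle between pawl_bore's own z axis and vertical below 0.1 rad and contact force between pawl and block below 0.3 N and contact force between the fingers and pawl above 2 N and linear speed of pawl below 0.01 m/s); the arm keeps its last pose, push and grip.
It fails at once if a bystander was moved by more than 30 mm (distance of any of ratchet_disc, flyweight, new_pin, thrust_washers, wrench, bearing from where it was at the start of the episode above 0.03 m).
It also fails if it takes over 61 s, if anything falls off the work surface, if the arm or the gripper's body presses on something with over 40 N, if the wrist force passes 120 N, or if a joint passes its speed limit or range.

## Working session

There is one attempt and no reset: what is moved stays moved. The work goes in short steps, Python scripts to look and compute and a tool call to move; the robot and the scene stay as the last step left them, time stands still between calls to the robot, and variables do not carry over. Pictures are saved under pics/ and viewed, about 8 in all and at most 12, crops included, and the job is handed in when it is done.

Besides the shell and the picture viewer there is one more tool, called after "Request:" by a JSON object that holds its "api" and its "payload". send_rows: Moves the arm, as the interface text tells. Its arguments: {"type":"object","properties":{"moves":{"type":"array","items":{"type":"array","items":{"type":"number"}}},"hand":{"type":"number"}},"required":["moves"]}

```bash
mkdir -p pics; cat > h.py <<'E'
import numpy as np,cv2
from plant import get_obs,capture,close_job
def snap(name,fn):
    c=capture(name); np.savez(fn,**{k:np.array(c[k]) for k in c})
    cv2.imwrite(f'pics/{fn}.png',c['image'][:,:,::-1]); return c
E
python3 - <<'E'
from h import *
for n in('scene','top'):
    c=snap(n,n+'0'); print(n,np.round(c['K'],1).tolist(),c['position'],c['attitude'])
print(get_obs())
E
```

```text
scene [[401.7, 0.0, 284.0], [0.0, 401.7, 219.5], [0.0, 0.0, 1.0]] [ 987.07686613 -614.6977757   591.38843994] [-2.16574384  0.01719205  0.69864204]
top [[539.2, 0.0, 274.2], [0.0, 539.2, 214.1], [0.0, 0.0, 1.0]] [ 402.9536651   -67.55107196 1720.96110785] [-3.09838134  0.00706942 -1.57735542]
{'time': 0.1, 'joint_positions': array([-1.27397411e+00,  3.42651755e-01,  1.52490109e+00,  1.22749582e-05,
        1.27541439e+00, -1.46006166e-01]), 'dq': array([ 5.64394403e-04, -1.86183703e-03, -3.93579982e-03,  9.28126424e-04,
       -5.48521222e-05, -9.20761850e-05]), 'tau': array([ 3.82853817e-03, -4.32003665e+01, -2.44696641e+01,  7.20972405e-02,
        5.25419530e-02, -4.64104096e-05]), 'tool_pos': array([ 224.8755852 , -474.00456422,  226.12225674]), 'tcp_rot': array([-1.7253419 ,  1.56942169,  1.85907555]), 'contact_force': array([ 0.18833017, -0.04081313,  0.42744019]), 'moment': array([0.01084239, 0.02291615, 0.03428132]), 'grip_width': 92.23057340316912}
```

View pics/scene0.png

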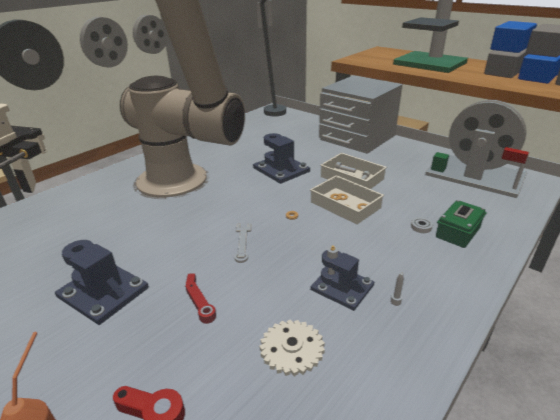

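View pics/top0.png

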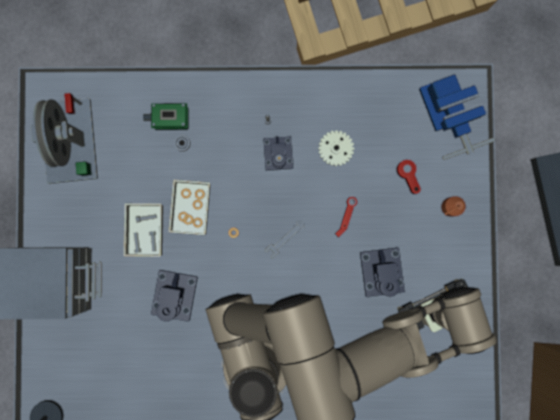

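The scene view shows the small block at about (343,275) with the pin head at (333,254), the pawl at (200,300), and the pin tray at (352,171). In the top view the block is at (279,153), the pawl at (347,215), and the pin tray at (143,230), left of the washer tray. I'll take enlarged crops next.

```bash
cat >> h.py <<'E'
from scipy.spatial.transform import Rotation as R
from scipy.optimize import least_squares
def load(fn): return dict(np.load(fn+'.npz'))
def ray(c,uv):
    d=R.from_euler('xyz',c['attitude']).as_matrix()@np.linalg.solve(c['K'],[uv[0],uv[1],1]); return c['position'],d
def atz(c,uv,z):
    p,d=ray(c,uv); return p+d*(z-p[2])/d[2]
def proj(c,P):
    q=(np.atleast_2d(P)-c['position'])@R.from_euler('xyz',c['attitude']).as_matrix(); q=q@c['K'].T; return q[:,:2]/q[:,2:]
def crop(fn,boxes,s,out):
    im=cv2.imread(f'pics/{fn}.png'); t=[cv2.resize(im[y:y+h,x:x+w],None,fx=s,fy=s,interpolation=cv2.INTER_CUBIC) for x,y,w,h in boxes]
    cv2.imwrite(f'pics/{out}.png',np.hstack(t))
E
python3 - <<'E'
from h import *
t=load('top0');s=load('scene0')
for n,uv,z in[('head',(279,159),90),('tray',(143,230),40),('tray2',(190,207),40),('eye',(352,202),20),('hook',(340,233),20)]: print('top',n,atz(t,uv,z).round())
for n,uv,z in[('head',(333,254),85),('eye',(207,312),20),('hook',(191,278),20)]: print('sc',n,atz(s,uv,z).round())
crop('top0',[(259,130,45,45),(330,190,45,45)],8.8,'a'); crop('scene0',[(305,235,75,75),(170,260,75,75)],5.3,'b')
a=cv2.imread('pics/a.png');b=cv2.imread('pics/b.png');w=min(a.shape[1],b.shape[1]);print(a.shape,b.shape)
cv2.imwrite('pics/ab.png',cv2.resize(np.vstack([cv2.resize(a,(600,300)),cv2.resize(b,(600,300))]),None,fx=1,fy=1))
E
```

```text
top head [641. -72.  90.]
top tray [429. 354.  40.]
top tray2 [500. 207.  40.]
top eye [ 513. -302.   20.]
top hook [ 416. -263.   20.]
sc head [654. -80.  85.]
sc eye [ 524. -306.   20.]
sc hook [ 425. -264.   20.]
(396, 792, 3) (398, 796, 3)
```

View pics/ab.png

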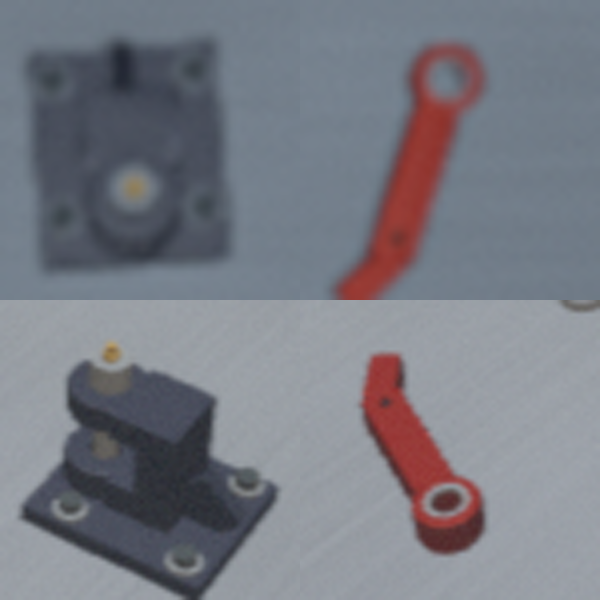

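Crop positions: in the top view the head is at (279.0,158.1), the eye bore at (352.1,201.6), and the foot is tilted by about 3.6°. In the scene view the nipple base is at (333,250) and the eye bore at (206.3,310). Next I'll triangulate these and work out the tool axes.

```bash
python3 - <<'E'
from h import *
t=load('top0');s=load('scene0')
def tri(a,b,z=None):
    A=[];y=[]
    for c,uv in((t,a),(s,b)):
        p,d=ray(c,uv); d=d/np.linalg.norm(d);M=np.eye(3)-np.outer(d,d);A.append(M);y.append(M@p)
    x=np.linalg.lstsq(np.vstack(A),np.hstack(y),rcond=None)[0]
    return x.round(1),(proj(t,x)[0]-a).round(1),(proj(s,x)[0]-b).round(1)
print('head',tri((279,158.05),(333,250)),atz(t,(279,158.05),90).round(1),atz(s,(333,250),90).round(1))
print('eye',tri((352.05,201.55),(206.25,310)),atz(t,(352.05,201.55),20).round(1),atz(s,(206.25,310),20).round(1))
f=lambda u,v:(u/6.667+259,v/6.667+130)
print('foot',[atz(t,f(*p),12).round(1)[:2] for p in((30,45),(215,40),(232,258),(43,270))])
g=lambda u,v:((u-300)/6.667+330,v/6.667+190)
# arm axis pts in top
print('arm',[atz(t,g(*p),20).round(1)[:2] for p in((437,115),(396,238))])
k=lambda u,v:((u-300)/4+170,(v-300)/4+260)
print('tray corners scene',[atz(s,p,40).round(1)[:2] for p in((321,170),(351,156),(385,170),(353,188))])
print('tray corners top',[atz(t,p,40).round(1)[:2] for p in((124,204),(161,204),(162,256),(124,256))])
o=get_obs(); print(R.from_euler('xyz',o['tcp_rot']).as_matrix().round(3),o['tool_pos'], proj(t,o['tool_pos']),proj(s,o['tool_pos']))
E
```

```text
head (array([646.1, -71.4,  85.5]), array([-0.3, -0.4]), array([-0.8,  0.1])) [644.2 -72.3  90. ] [650.2 -75.1  90. ]
eye (array([ 515.3, -302.2,   16.3]), array([-0.2, -0.1]), array([-0.3,  0. ])) [ 514.7 -302.2   20. ] [ 518.7 -303.8   20. ]
foot [array([724.4, -23.5]), array([ 726.2, -112.1]), array([ 621.3, -119.4]), array([616.2, -29.1])]
arm [array([ 496.7, -297.2]), array([ 438.6, -277.1])]
tray corners scene [array([372.5, 273.8]), array([390.7, 411.2]), array([521.5, 390.6]), array([504.7, 240.2])]
tray corners top [array([510.7, 413.6]), array([509.9, 297.6]), array([347.6, 294.1]), array([348.3, 412.7])]
[[-0.     0.428 -0.904]
 [ 0.001 -0.904 -0.428]
 [-1.    -0.001 -0.   ]] [ 224.8755852  -474.00456422  226.12225674] [[426.21519414 301.28037672]] [[  6.54770576 204.86787222]]
```

Request:
{"api": "send_rows", "payload": {"moves": [[0, 0, 0, 8.4], [0, 0, 0, 8.4], [0, 0, 0, 8.5], [0, -20, -21, 0], [0, -36, -38, 0], [0, -36, -38, 0], [0, -36, -38, 0], [0, -36, -38, 0]], "hand": 1}}

```text
time: 1.1
tool_pos: [398.7, -308.8, 226.5]
tcp_rot: [-0.64, 1.57, 2.503]
contact_force: [-0.1, 0.3, 0.5]
grip_width: 91.9
```

Request:
{"api": "send_rows", "payload": {"moves": [[0, -36, -38, 0], [0, -36, -38, 0], [0, -36, -38, 0], [0, -36, -38, 0], [0, -36, -37, 0], [0, -36, -37, 0], [0, -22, -22, 0], [0, 0, 0, 0]]}}

```text
time: 2.1
tool_pos: [646.2, -69.8, 225.4]
tcp_rot: [-0.363, 1.569, 2.783]
contact_force: [-0.8, -0.4, -0.6]
grip_width: 91.7
```

```bash
python3 - <<'E'
from h import *
t=snap('top','t1');s=snap('scene','s1')
o=get_obs(); print(o['time'],o['tool_pos'],R.from_euler('xyz',o['tcp_rot']).as_matrix().round(3).tolist(),proj(t,o['tool_pos']),proj(s,o['tool_pos']),o['contact_force'])
crop('s1',[(255,120,160,180)],3.3,'s1c')
E
```

```text
2.2 [644.97237542 -72.00102236 226.00918599] [[-0.002, 0.002, -1.0], [-0.0, -1.0, -0.002], [-1.0, 0.0, 0.002]] [[278.98707058 150.58705778]] [[335.39155372 189.29037358]] [ 0.29760532 -0.35092468 -0.45053069]
```

View pics/s1c.png

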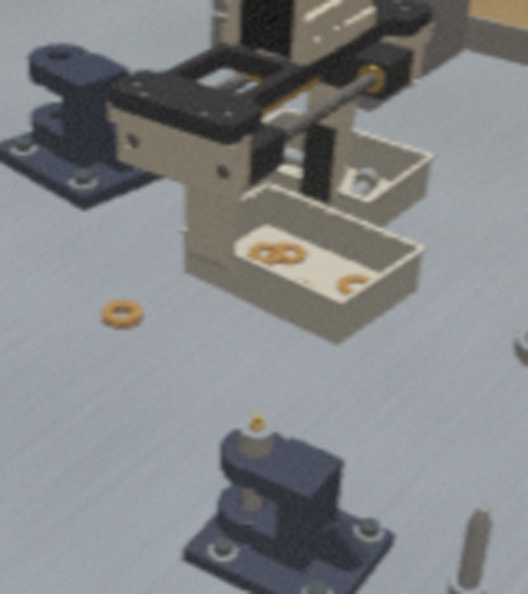

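The fingertips straddle the pin and match the projected TCP to about 1.5 px. I'll descend and grip the head.

Request:
{"api": "send_rows", "payload": {"moves": [[30, 0, 0, 0], [35, 0, 0, 0], [35, 0, 0, 0], [25, 0, 0, 0], [15, 0, 0, 0], [8, 0, 0, 0], [0, 0, 0, 0], [0, 0, 0, 0]]}}

```text
time: 3.2
tool_pos: [646.0, -72.1, 79.8]
tcp_rot: [2.87, 1.569, -0.27]
contact_force: [0.3, -0.0, -0.2]
grip_width: 91.6
```

Request:
{"api": "send_rows", "payload": {"moves": [[0, 0, 0, 0], [0, 0, 0, 0], [0, 0, 0, 0], [0, 0, 0, 0], [0, 0, 0, 0], [0, 0, 0, 0], [0, 0, 0, 0]], "hand": 0}}

```text
time: 4.08
tool_pos: [645.5, -71.9, 78.7]
tcp_rot: [1.379, 1.571, -1.762]
contact_force: [-0.4, 0.5, 0.3]
grip_width: 26.7
```

Request:
{"api": "send_rows", "payload": {"moves": [[0, 0, 0, 0], [0, 0, 0, 0], [0, 0, 0, 0]]}}

```text
time: 4.45
tool_pos: [645.5, -71.9, 78.8]
tcp_rot: [1.915, 1.571, -1.225]
contact_force: [-0.3, -0.6, 0.4]
grip_width: 20.4
```

Request:
{"api": "send_rows", "payload": {"moves": [[-5, 0, 0, 0], [-15, 0, 0, 0], [-25, 0, 0, 0], [-25, 0, 0, 0], [-25, 0, 0, 0], [-15, 0, 0, 0], [0, 0, 0, 0]]}}

```text
time: 5.32
tool_pos: [646.0, -71.9, 190.3]
tcp_rot: [2.935, 1.568, -0.206]
contact_force: [-0.0, 0.9, -1.2]
grip_width: 21.0
```

```bash
python3 - <<'E'
from h import *
s=snap('scene','s2');t=snap('top','t2');o=get_obs(); print(o['time'],o['tool_pos'],o['contact_force'],o['grip_width'],o['joint_positions'])
crop('s2',[(265,140,150,150)],4,'s2c')
E
```

```text
5.425 [645.03842699 -71.71381771 187.98028347] [ 0.21389156  0.19821348 -1.27861444] 20.96773572107906 [-2.28707457e-01  6.02147381e-01  1.20476550e+00 -1.30975473e-05
  1.33596147e+00  1.34087770e+00]
```

View pics/s2c.png

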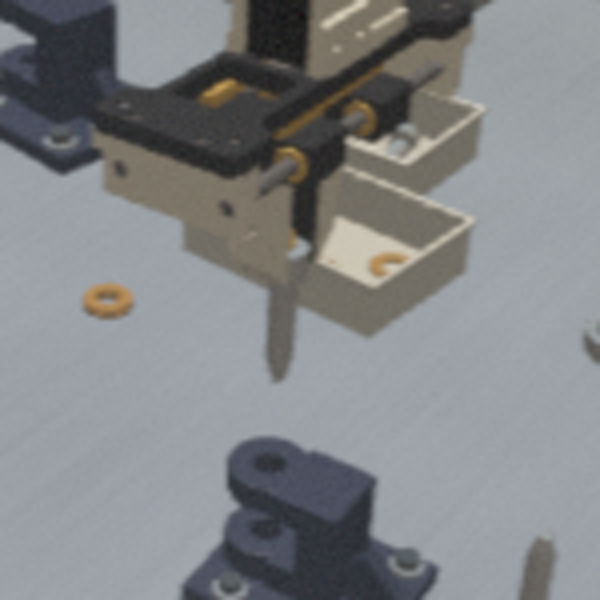

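The pin is out, held upright, and hanging clear. Next I'll carry it to the pin tray.

Request:
{"api": "send_rows", "payload": {"moves": [[0, -15, 8, 0], [0, -30, 15, 0], [0, -35, 18, 0], [0, -35, 18, 0], [0, -35, 18, 0], [0, -35, 18, 0], [0, -35, 18, 0], [0, -35, 18, 0]]}}

```text
time: 6.42
tool_pos: [512.2, 184.7, 188.0]
tcp_rot: [0.07, 1.569, -3.07]
contact_force: [0.0, -0.0, -1.1]
grip_width: 20.9
```

Request:
{"api": "send_rows", "payload": {"moves": [[0, -35, 17, 0], [0, -35, 17, 0], [0, -35, 17, 0], [0, -35, 17, 0], [0, -20, 10, 0], [0, -10, 6, 0], [0, 0, 0, 0], [0, 0, 0, 0]]}}

```text
time: 7.42
tool_pos: [430.1, 352.2, 188.5]
tcp_rot: [1.29, 1.57, -1.851]
contact_force: [-0.8, 0.0, -1.7]
grip_width: 21.0
```

```bash
python3 - <<'E'
from h import *
s=snap('scene','s3');t=snap('top','t3');o=get_obs(); print(o['time'],o['tool_pos'],R.from_euler('xyz',o['tcp_rot']).as_matrix().round(3).tolist(),o['grip_width'])
nose=o['tool_pos']*[1,1,0]; print([proj(s,nose+[0,0,z]) for z in (3,126)])
crop('s3',[(300,100,100,110)],5,'s3c');crop('t3',[(95,180,100,110)],5,'t3c')
cv2.imwrite('pics/st3.png',cv2.resize(np.hstack([cv2.imread('pics/s3c.png'),cv2.imread('pics/t3c.png')]),(800,440)))
E
```

```text
7.525 [430.39133788 352.08658347 188.6343452 ] [[0.0, -0.0, -1.0], [-0.0, -1.0, 0.0], [-1.0, 0.0, -0.0]] 20.676759109317725
[array([[350.78951263, 176.9228663 ]]), array([[354.00008082, 139.40001388]])]
```

View pics/st3.png

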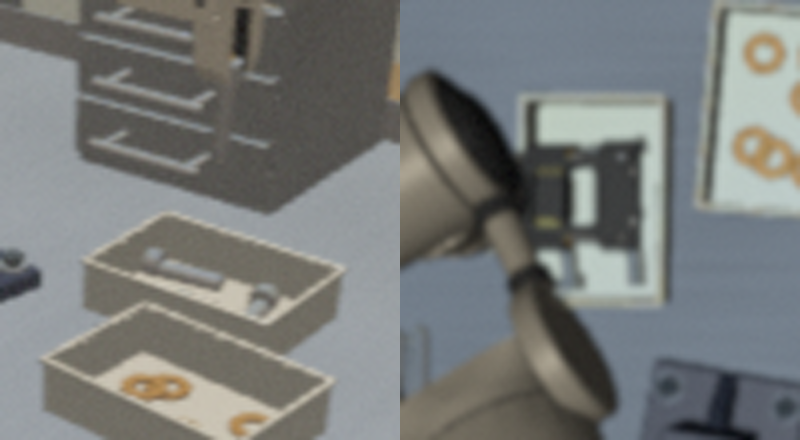

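In the scene crop the tray rim centre lands at about (353,166), against a projected (352,166) for the point under the TCP, so the aim is good. Next: lower and release.

Request:
{"api": "send_rows", "payload": {"moves": [[20, 0, 0, 0], [30, 0, 0, 0], [30, 0, 0, 0], [20, 0, 0, 0], [12, 0, 0, 0], [5, 0, 0, 0], [0, 0, 0, 0], [0, 0, 0, 0]]}}

```text
time: 8.52
tool_pos: [430.4, 353.1, 72.5]
tcp_rot: [-2.669, 1.569, 0.474]
contact_force: [0.2, -0.1, -0.9]
grip_width: 21.0
```

Request:
{"api": "send_rows", "payload": {"moves": [[0, 0, 0, 0], [0, 0, 0, 0], [0, 0, 0, 0], [0, 0, 0, 0], [0, 0, 0, 0]], "hand": 0.45}}

```text
time: 9.15
tool_pos: [430.0, 352.9, 71.7]
tcp_rot: [2.168, 1.571, -0.973]
contact_force: [-0.2, 0.3, 0.2]
grip_width: 41.5
```

Request:
{"api": "send_rows", "payload": {"moves": [[-20, 0, 0, 0], [-40, 0, 0, 0], [-40, 0, 0, 0], [-40, 0, 0, 0], [-20, 0, 0, 0]], "hand": 1}}

```text
time: 9.78
tool_pos: [430.6, 353.3, 234.2]
tcp_rot: [-2.622, 1.567, 0.521]
contact_force: [0.5, 0.4, -1.2]
grip_width: 86.4
```

```bash
python3 - <<'E'
from h import *
s=snap('scene','s4');o=get_obs(); print(o['time'],o['tool_pos'],o['grip_width'],o['contact_force'])
crop('s4',[(305,135,100,75)],6,'s4c')
E
```

```text
9.825 [431.21174237 353.6938903  236.109736  ] 89.27365813804596 [0.58771079 0.53176234 2.35167489]
```

View pics/s4c.png

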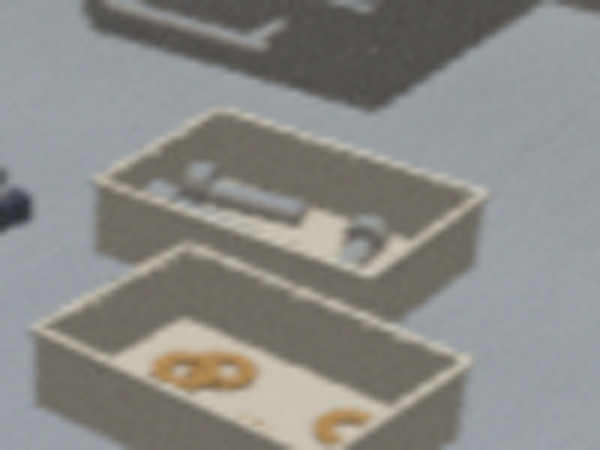

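Both the old pins and the worn pin (partly hidden at the left, about (160,188) in the crop) look to be down in the tray. I'll confirm from the top camera once the arm is away. Now to the pawl.

Request:
{"api": "send_rows", "payload": {"moves": [[0, 20, 0, 0], [0, 40, -2, 0], [0, 45, -3, 0], [0, 45, -3, 0], [0, 45, -3, 0], [0, 45, -3, 0], [0, 45, -3, 0], [0, 45, -3, 0]]}}

```text
time: 10.82
tool_pos: [448.8, 20.8, 230.2]
tcp_rot: [0.016, 1.568, -3.124]
contact_force: [1.6, -0.3, -0.2]
grip_width: 91.8
```

Request:
{"api": "send_rows", "payload": {"moves": [[0, 45, -3, 0], [0, 45, -3, 0], [0, 45, -3, 0], [0, 45, -3, 0], [0, 45, -3, 0], [0, 45, -2, 0], [0, 30, 0, 0], [0, 10, 0, 0]]}}

```text
time: 11.82
tool_pos: [466.1, -288.5, 230.0]
tcp_rot: [-0.57, 1.568, 2.57]
contact_force: [0.3, 0.4, 0.3]
grip_width: 91.5
```

Request:
{"api": "send_rows", "payload": {"moves": [[0, 0, 0, 6], [0, 0, 0, 6.5], [0, 0, 0, 6], [0, 0, 0, 0], [0, 0, 0, 0]]}}

```text
time: 12.45
tool_pos: [467.4, -286.5, 231.4]
tcp_rot: [-0.422, 1.57, 2.4]
contact_force: [-0.3, -0.4, -0.7]
grip_width: 91.6
```

```bash
cat >> h.py <<'E'
def delta(target,fr=None):
    o=get_obs(); return (R.from_euler('xyz',o['tcp_rot']).as_matrix().T@(np.array(target)-o['tool_pos'])).round(1)
E
python3 - <<'E'
from h import *
s=snap('scene','s5');t=snap('top','t5');o=get_obs(); print(o['time'],o['tool_pos'],R.from_euler('xyz',o['tcp_rot']).as_matrix().round(3).tolist(),delta([468,-286.5,2]),o['joint_positions'])
crop('s5',[(110,160,160,180)],3,'s5c');crop('t5',[(100,180,120,100)],4,'t5c')
a,b=cv2.imread('pics/s5c.png'),cv2.imread('pics/t5c.png');b=cv2.copyMakeBorder(b,0,a.shape[0]-b.shape[0],0,0,0)
m=np.hstack([a,b]);cv2.imwrite('pics/st5.png',cv2.resize(m,(790,int(m.shape[0]*790/m.shape[1]))));print(m.shape)
E
```

```text
12.55 [ 467.59677959 -286.76958769  231.57650808] [[-0.0, -0.315, -0.949], [0.0, -0.949, 0.315], [-1.0, -0.0, 0.0]] [229.6  -0.4  -0.4] [-6.89874145e-01  3.81773920e-01  1.45035791e+00  1.45561296e-05
  1.30980350e+00  1.20106141e+00]
(540, 960, 3)
```

View pics/st5.png

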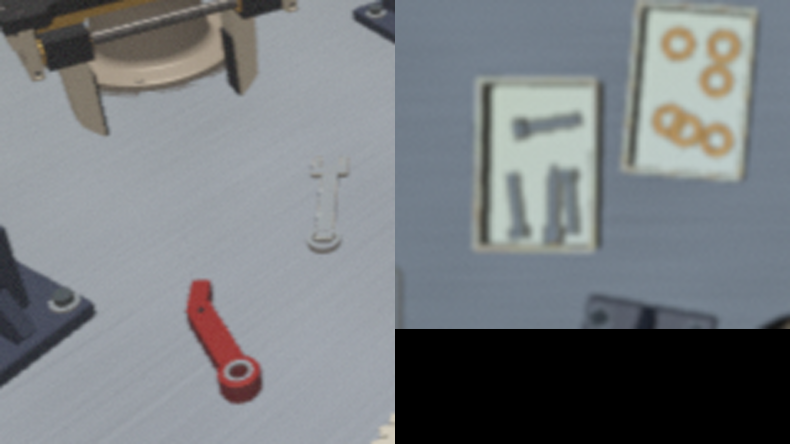

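The tray now holds four pins, the worn one lying flat at the lower right of the tray view, so step 1 is done. Next, descend on the pawl arm and grip it.

Request:
{"api": "send_rows", "payload": {"moves": [[25, 0, 0, 0], [45, 0, 0, 0], [50, 0, 0, 0], [45, 0, 0, 0], [30, 0, 0, 0], [18, 0, 0, 0], [10, 0, 0, 0], [5, 0, 0, 0]]}}

```text
time: 13.55
tool_pos: [467.8, -287.1, 3.6]
tcp_rot: [2.387, 1.571, -1.075]
contact_force: [0.0, 0.5, -0.3]
grip_width: 91.6
```

Request:
{"api": "send_rows", "payload": {"moves": [[0, 0, 0, 0], [0, 0, 0, 0], [0, 0, 0, 0], [0, 0, 0, 0], [0, 0, 0, 0], [0, 0, 0, 0], [0, 0, 0, 0], [0, 0, 0, 0]], "hand": 0}}

```text
time: 14.55
tool_pos: [467.7, -287.1, 3.7]
tcp_rot: [1.352, 1.571, -2.111]
contact_force: [0.5, -0.7, -0.7]
grip_width: 21.8
```

Request:
{"api": "send_rows", "payload": {"moves": [[0, 0, 0, 0], [0, 0, 0, 0], [0, 0, 0, 0]]}}

```text
time: 14.92
tool_pos: [467.7, -287.1, 3.7]
tcp_rot: [1.618, 1.571, -1.845]
contact_force: [-0.4, -0.9, -0.3]
grip_width: 21.7
```

```bash
python3 - <<'E'
from h import *
s=snap('scene','s6');o=get_obs(); print(o['time'],o['tool_pos'],o['grip_width'],o['contact_force'])
E
```

```text
14.975 [ 467.72333122 -287.10644086    3.70660607] 21.89945432572734 [ 0.09633945 -1.35809034  0.12876816]
```

Gripped at 22 mm as expected. Lift, move to in front of the mouth, and measure.

Request:
{"api": "send_rows", "payload": {"moves": [[-5, 0, 0, 0], [-15, 0, 0, 0], [-25, 0, 0, 0], [-20, 0, 0, 0], [0, -15, 1, 0], [0, -30, 2, 0], [0, -30, 2, 0], [0, -30, 2, 0]]}}

```text
time: 15.98
tool_pos: [493.8, -183.0, 68.0]
tcp_rot: [-0.296, 1.569, 2.524]
contact_force: [0.2, 0.1, -4.9]
grip_width: 21.7
```

Request:
{"api": "send_rows", "payload": {"moves": [[0, -30, 2, 0], [0, -30, 3, 0], [0, -30, 3, 0], [0, -30, 2, 0], [0, -20, 1, 0], [0, -15, 1, 0], [0, 0, 0, 0], [0, 0, 0, 0]]}}

```text
time: 16.98
tool_pos: [531.6, -34.8, 68.5]
tcp_rot: [0.817, 1.57, -2.647]
contact_force: [-0.7, -0.4, -4.3]
grip_width: 21.6
```

Request:
{"api": "send_rows", "payload": {"moves": [[10, 0, 0, 0], [15, 0, 0, 0], [6, 0, 0, 0], [0, 0, 0, 0], [0, 0, 0, 0]]}}

```text
time: 17.6
tool_pos: [532.2, -34.5, 37.9]
tcp_rot: [3.084, 1.57, -0.379]
contact_force: [-0.2, -0.0, -4.1]
grip_width: 21.8
```

```bash
python3 - <<'E'
from h import *
s=snap('scene','s7');t=snap('top','t7');o=get_obs(); print(o['time'],o['tool_pos'],R.from_euler('xyz',o['tcp_rot']).as_matrix().round(3).tolist(),o['grip_width'],o['contact_force'])
p=o['tool_pos']+50*np.array([.949,-.315,0]);p[2]+=16.3;print(p,proj(s,p),proj(t,p))
crop('s7',[(230,210,130,130)],4,'a');crop('t7',[(255,130,56,130)],4,'b')
cv2.imwrite('pics/st7.png',np.hstack([cv2.imread('pics/a.png'),cv2.imread('pics/b.png')]))
E
```

```text
17.7 [532.25299138 -34.47636174  38.07713208] [[0.001, -0.316, -0.949], [-0.0, -0.949, 0.316], [-1.0, -0.0, -0.001]] 21.777376068307003 [-0.37441395 -0.49025316 -5.82536935]
[579.70299138 -50.22636174  54.37713208] [[311.72903179 244.66161843]] [[272.01182903 180.45557343]]
```

View pics/st7.png

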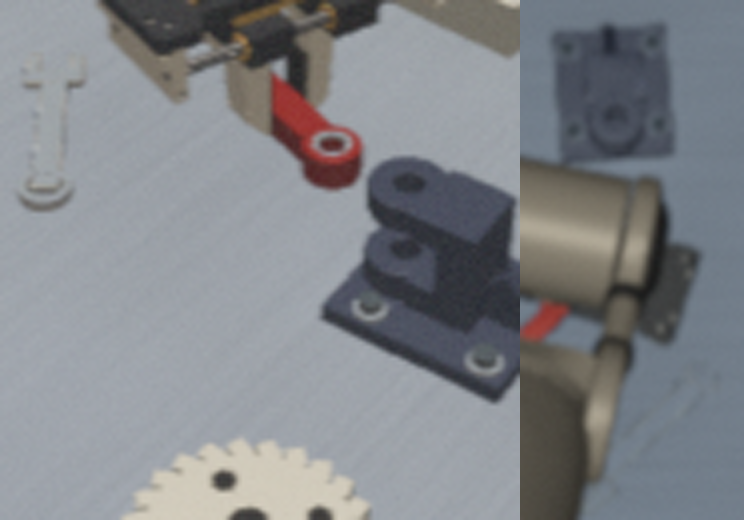

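In the scene crop the pawl bore is at pixel (313.3,246.0), the upper fork bore at (332.5,255.5), and the lower bore at (331.3,272.3). The pawl hangs level. I'll work out the relative offset from this one camera.

```bash
python3 - <<'E'
from h import *
s=load('s7');t=load('top0')
# sub-pixel: dark / ring ellipse centroids in 8x upsample
im=s['image'].astype(np.uint8); hsv=cv2.cvtColor(im,cv2.COLOR_RGB2HSV)
g=cv2.cvtColor(im,cv2.COLOR_RGB2GRAY)
def blob(c,r,thr=None):
    x,y=int(round(c[0])),int(round(c[1])); w=cv2.resize(g[y-r:y+r+1,x-r:x+r+1],None,fx=8,fy=8,interpolation=cv2.INTER_CUBIC)
    th,_=cv2.threshold(w,0,255,cv2.THRESH_OTSU); th=thr or th
    n,l,st,ce=cv2.connectedComponentsWithStats((w<th).astype(np.uint8)); k=min(range(1,n),key=lambda i:np.hypot(*(ce[i]-w.shape[0]/2))+ (1e3 if st[i][4]<150 else 0))
    return (ce[k]+.5)/8-.5+[x-r,y-r],st[k][2:]/8
pb,a=blob((313.25,246),4);fu,b=blob((332.5,255.5),4);fl,c=blob((331.25,272.25),4)
print(pb,a,fu,b,fl,c)
for nm,P,U,L in(('eye',(313.25,246),(332.5,255.5),(331.25,272.25)),('blob',pb,fu,fl)):
    print(nm,atz(s,P,54).round(1),atz(s,U,74).round(1),atz(s,L,30).round(1))
print('top fork rays',atz(t,(279,158.05),90))
E
```

```text
[312.50804228 245.6048943 ] [  5.875   3.5   136.   ] [331.8421798  255.38029557] [  8.75   5.   253.75] [331.66933391 271.04318051] [  9.      6.875 325.125]
eye [584.8 -51.6  54. ] [648.7 -73.3  74. ] [649.  -74.4  30. ]
blob [582.7 -51.5  54. ] [647.5 -73.8  74. ] [647.6 -70.7  30. ]
top fork rays [644.15715765 -72.28661511  90.        ]
```

The measurements agree to about 2 mm: advance 68 mm along the arm, with 0.5 mm sideways. Inserting.

Request:
{"api": "send_rows", "payload": {"moves": [[0, 0, -6, 0], [0, 0.5, -10, 0], [0, 0, -10, 0], [0, 0, -10, 0], [0, 0, -10, 0], [0, 0, -10, 0], [0, 0, -8, 0], [0, 0, -4, 0]]}}

```text
time: 18.7
tool_pos: [596.7, -56.6, 37.6]
tcp_rot: [2.355, 1.571, -1.108]
contact_force: [-0.0, -0.0, -5.4]
grip_width: 21.6
```

Request:
{"api": "send_rows", "payload": {"moves": [[0, 0, 0, 0], [0, 0, 0, 0], [0, 0, 0, 0], [0, 0, 0, 0]]}}

```text
time: 19.2
tool_pos: [596.1, -56.3, 37.8]
tcp_rot: [1.48, 1.571, -1.983]
contact_force: [0.1, 1.0, -5.1]
grip_width: 21.9
```

```bash
python3 - <<'E'
from h import *
s=snap('scene','s8');o=get_obs(); print(o['time'],o['tool_pos'],R.from_euler('xyz',o['tcp_rot']).as_matrix().round(3).tolist(),o['grip_width'],o['contact_force'],o['moment'])
F=np.array([648.2,-73.3,0]);d=F-np.array([0,0,0])
im=cv2.imread('pics/s8.png');x0,y0,w,h,k=285,225,80,70,10
c=cv2.resize(im[y0:y0+h,x0:x0+w],None,fx=k,fy=k,interpolation=cv2.INTER_CUBIC)
cv2.imwrite('pics/s8c.png',cv2.resize(c,(680,595)))
# expected eye outline in scene frame (bias-matched fork axis): top z54 bottom z34
a=np.linspace(0,2*np.pi,60)
for z,r in((54,17),(34,17),(54,8)):
    q=((proj(s,np.c_[F[0]+r*np.cos(a),F[1]+r*np.sin(a),0*a+z])-[x0,y0]+.5)*k-.5).astype(int); cv2.polylines(c,[q],True,(0,255,0),1)
cv2.imwrite('pics/s8o.png',c)
E
```

```text
19.25 [596.21790548 -56.34793681  37.80510731] [[0.0, -0.316, -0.949], [-0.0, -0.949, 0.316], [-1.0, 0.0, -0.0]] 22.00854451674082 [-0.0998055  -0.86238469 -4.33828328] [ 0.03168884  0.05458267 -0.02177098]
```

View pics/s8o.png

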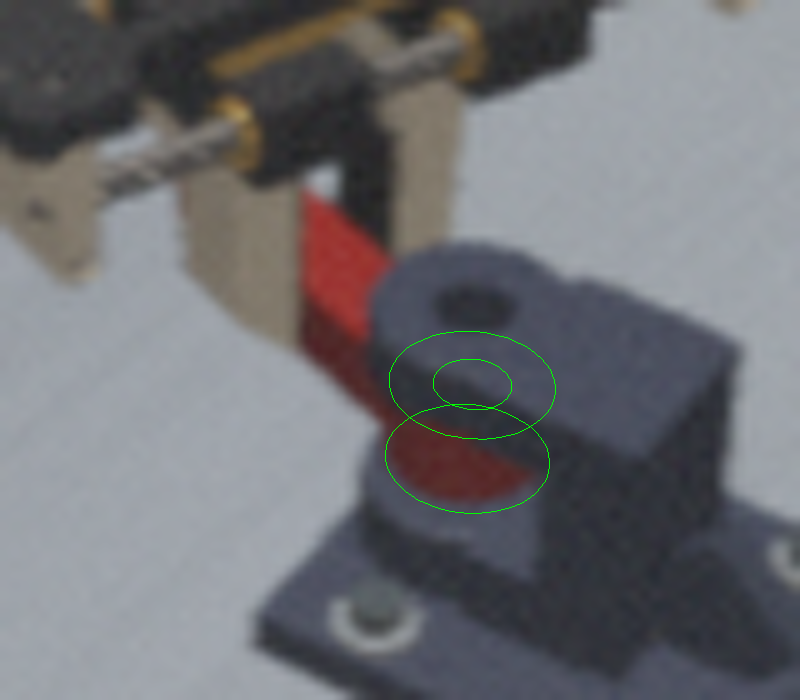

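The eye is in the gap with no contact force. The red lower edge sits about 1 px above the overlay, at about (465,500) against 513 in the crop. I'll check that with red-edge fits across the pictures before and after lifting and inserting.

```bash
python3 - <<'E'
from h import *
K=8
def red(fn):
    im=load(fn)['image'].astype(np.float32); im=cv2.resize(im,None,fx=K,fy=K,interpolation=cv2.INTER_CUBIC)
    return im[...,0]-0.5*(im[...,1]+im[...,2])
def lower(fn,us,v0,thr):
    r=red(fn);out=[]
    for u in us:
        col=r[:,int((u+.5)*K)]; i=int((v0+.5)*K)
        pk=col[i-3*K:i+1].max()
        while col[i]>thr*pk: i+=1
        out.append((i+.5)/K-.5)
    return np.array(out)
a=np.linspace(0,2*np.pi,400)
s=load('scene0')
def model(c,us):
    q=proj(s,np.c_[c[0]+17*np.cos(a),c[1]+17*np.sin(a),0*a+c[2]-10]); out=[]
    lo=q[:,1]>q[:,1].mean(); o=np.argsort(q[lo,0]); return np.interp(us,q[lo,0][o],q[lo,1][o])
fwd=np.array([.949,-.316,0])
T={'s6':[467.72,-287.1,3.7],'s7':[532.25,-34.48,38.07],'s8':[596.2,-56.4,37.8]}
for fn in T:
    c=np.array(T[fn])+50*fwd+[0,0,6.3]; q=proj(s,c)[0]
    us=q[0]+np.arange(-5,6.1,1); v0=q[1]+(4 if fn=='s8' else 0)
    if fn=='s8': v0=model(c,us).max()-3.5
    e=lower(fn,us,v0,.5)-model(c,us); print(fn,c.round(1),q.round(1),e.round(2),e[2:-2].mean().round(2))
E
```

```text
s6 [ 515.2 -302.9   10. ] [206.  312.5] [ -0.92   0.06 -10.08 -10.23 -10.28 -10.25 -10.13  -9.92   0.12   0.
  -5.25  -5.88] -7.6
s7 [579.7 -50.3  44.4] [311.6 248.3] [-6.37 -6.2  -6.03 -1.14 -0.53 -0.08  0.07  0.05 -0.12 -0.56 -4.74 -4.98] -1.04
s8 [643.7 -72.2  44.1] [330.  265.5] [-0.8  -0.51 -0.35 -0.21 -0.12 -0.06 -0.05  0.04  0.22  0.13  0.42  0.77] -0.05
```

```bash
cat > fit.py <<'E'
from h import *
K=8
def field(fn,kind):
    im=load(fn)['image'].astype(np.float32); im=cv2.resize(im,None,fx=K,fy=K,interpolation=cv2.INTER_CUBIC)
    return im[...,0]-.5*(im[...,1]+im[...,2]) if kind=='red' else -im.mean(2)
a=np.linspace(0,2*np.pi,240)
def hull(c,s,r,z0,z1):
    P=np.vstack([proj(s,np.c_[c[0]+r*np.cos(a),c[1]+r*np.sin(a),0*a+z]) for z in(z0,z1)])
    return cv2.convexHull(P.astype(np.float32))
def edges(f,ctr,degs,R0,R1):
    out=[]
    for d in np.deg2rad(degs):
        rr=np.arange(R0,R1,.05); p=np.array(ctr)+np.c_[rr*np.cos(d),rr*np.sin(d)]
        v=cv2.remap(f,((p[:,0]+.5)*K-.5).astype(np.float32)[None],((p[:,1]+.5)*K-.5).astype(np.float32)[None],1)[0]
        th=(v[:20].mean()+v[-20:].mean())/2; out.append(p[np.argmax(v<th)])
    return np.array(out)
def fit(fn,kind,c0,r,z0,z1,degs,R0,R1):
    s=load(fn);f=field(fn,kind);ctr=proj(s,[*c0,(z0+z1)/2])[0];E=edges(f,ctr,degs,R0,R1)
    g=lambda c:[cv2.pointPolygonTest(hull(c,s,r,z0,z1),tuple(map(float,e)),True) for e in E]
    q=least_squares(g,c0,loss='soft_l1',f_scale=.3,diff_step=1e-4); print(fn,kind,q.x.round(1),np.round(g(q.x),1)); return q.x
if __name__=='__main__':
    e=fit('s7','red',[579.7,-50.3],17,34.4,54.4,range(-60,151,10),3,14)
    e0=fit('scene0','red',[515,-302.5],17,0,20,range(-40,151,10),3.5,14)
    for fn in('s4','s5','s7'): f=fit(fn,'g',[645.5,-72],22,58,74,range(170,261,10),8,15)
    print('rel',f-e)
E
python3 fit.py
```

```text
s7 red [579.9 -49.8] [ 4.1  4.1  4.3  4.  -0.8 -1.  -0.2  0.6  1.   0.9  0.5 -0.  -0.1 -0.1
 -0.2 -0.1  0.2  0.3  0.5  0.8  1.3  1.7]
scene0 red [ 506.5 -294.7] [ 5.2 -0.2 -0.4 -0.3  0.2  0.4  0.8  0.6  0.9 -0.2 -3.8 -4.1 -4.2 -4.4
 -4.1  0.1  0.6  0.6  0.2 -0. ]
s4 g [648.2 -73.2] [ 0.1 -0.1 -0.1 -0.1  0.2  0.1  0.   0.  -0.1 -0.1]
s5 g [648.2 -73.3] [ 0.1 -0.1 -0.1 -0.1  0.1  0.1 -0.   0.1 -0.1 -0.1]
s7 g [649.7 -69.2] [-1.7 -1.9  0.4  0.7  1.2 -0.2 -0.3  0.   0.   0.2]
rel [ 69.85707039 -19.34617952]
```

```bash
sed -i "s|th=.*out.append.*|m=v.max() if f.max()>0 else v[:20].mean(); th=(m+v[-20:].mean())/2; out.append(p[np.nonzero(v>th)[0][-1]] if f.max()>0 else p[np.argmax(v<th)])|" fit.py
python3 - <<'E'
from fit import *
e=fit('s7','red',[579.7,-50.3],17,34.4,54.4,range(-40,151,10),4,13)
e=fit('s7','red',e,17,34.4,54.4,range(-40,151,10),4,12)
e0=fit('scene0','red',[515,-302.5],17,0,20,range(-40,151,10),4,13)
fit('s8','red',[643.7,-72.2],17,34.1,54.1,range(60,121,10),6,12)
print('need',np.array([648.2,-73.3])-e,'done',np.array([596.2-532.25,-56.4+34.48]))
E
```

```text
s7 red [579.5 -49.5] [ 0.6  0.2 -0.2 -0.2  0.1  0.8  0.6  0.5  0.1 -0.3 -0.3 -0.2 -0.4 -0.2
  0.2  0.2  0.4  0.7  1.2  1.5]
s7 red [579.6 -49.6] [ 0.6  0.3 -0.1 -0.3  0.1  0.7  1.1  0.7  0.2 -0.2 -0.3 -0.2 -0.4 -0.2
  0.2  0.2  0.4  0.7  1.3  1.6]
scene0 red [ 509.5 -299.5] [ 0.3 -0.4 -0.4 -0.1  0.7  1.4  1.9  2.   2.4  0.1 -2.2 -2.2 -2.1 -2.2
 -1.8 -0.9  3.   3.   2.7  2.3]
s8 red [645.3 -71. ] [ 0.   0.  -0.  -0.1 -0.1  0.   0.1]
need [ 68.6423667  -23.73412373] done [ 63.95 -21.92]
```

```bash
sed -i "s|return im\[...,0\]-.5\*(im\[...,1\]+im\[...,2\])|return (im[...,0]-.5*(im[...,1]+im[...,2]))/(im[...,0]+10)|" fit.py
python3 - <<'E'
from fit import *
for _ in (0,):
  e=fit('s7','red',[582,-51],17,34.4,54.4,range(-90,121,10),5,12)
  e0=fit('scene0','red',[517,-302.5],17,0,20,range(-40,121,10),5,14)
  e6=fit('s6','red',[517,-302.5],17,0,20,range(-40,121,10),5,14)
fit('s8','red',[646,-72.2],17,34.1,54.1,range(60,121,10),6,12)
print('need',np.array([648.2,-73.3])-e,'done',np.array([596.2-532.25,-56.4+34.48]))
E
```

```text
s7 red [579.9 -50.3] [ 0.4  0.7  0.7  0.4  0.4  0.2 -0.1 -0.4 -0.3  0.   0.  -0.1  0.   0.1
  0.  -0.   0.2  0.   0.1  0.6  0.6  0.7]
scene0 red [ 514.9 -302.9] [ 0.1 -0.3 -0.3  0.   0.3  0.4  0.4  0.2 -0.  -0.1 -0.2 -0.3 -0.  -0.1
  0.   0.3  0.7]
s6 red [ 514.9 -302.7] [ 0.1 -0.3 -0.3  0.   0.2  0.6  0.3  0.2 -0.1 -0.2 -0.2 -0.2  0.  -0.2
  0.   0.5  0.7]
s8 red [645.2 -71.2] [ 0.   0.1 -0.1 -0.  -0.  -0.1  0.1]
need [ 68.33462549 -22.96856497] done [ 63.95 -21.92]
```

The height is consistent: the lower-edge residual is ≤0.1 px throughout, so there's no slip or tilt. The estimates of remaining forward travel run from about 0 to 1.2 mm (bores, both cameras) up to about 4.5 mm (silhouettes). A 1.8 mm advance keeps me inside 4 mm under all of them.

Request:
{"api": "send_rows", "payload": {"moves": [[0, 0, -1, 0], [0, 0, -0.8, 0], [0, 0, 0, 0], [0, 0, 0, 0], [0, 0, 0, 0], [0, 0, 0, 0], [0, 0, 0, 0], [0, 0, 0, 0]]}}

```text
time: 20.25
tool_pos: [598.0, -57.0, 37.7]
tcp_rot: [1.727, 1.571, -1.737]
contact_force: [0.0, 1.0, -4.9]
grip_width: 21.8
```

```bash
python3 - <<'E'
from fit import *
snap('scene','s9');o=get_obs(); print(o['time'],o['tool_pos'],o['grip_width'],o['contact_force'],abs(o['dq']).max())
fit('s9','red',[646,-72.2],17,34.1,54.1,range(60,121,10),6,12)
fit('s9','g',[648,-73],22,58,74,range(220,261,10),8,15)
print(close_job())
E
```

```text
20.3 [598.02566964 -56.93237402  37.7583267 ] 22.067026891084662 [-0.46051221  0.14224558 -4.19502199] 0.0010777341904335356
s9 red [647.2 -71.9] [ 0.1 -0.  -0.1 -0.1  0.   0.1 -0. ]
s9 g [653.  -63.7] [-0.1  0.7 -0.4 -0.3  0.7]
the job is handed in; nothing more can be done
None
```

The worn pin is in the pin tray and the pawl is held in the fork gap. I handed the job in at about 20.3 s of robot time, and no verdict was reported.

**Pin:** I pulled it out by its head and let it go in the tray with the pins. The top picture afterwards showed four pins lying inside that tray.

**Pawl:** I gripped it by the arm near its balance point and moved its eye into the gap through the mouth. It was still held there at hand-in.

- **Height:** the bore centre is at about 44 mm, from the tool height relative to when the pawl lay on the shelf. Edge checks in the pictures showed no slip or tilt.
- **Steadiness:** the grip opening was 22 mm, the arm was still, and the tool carried about 4–5 N, which is the pawl's weight. There was no clear sideways contact force; the readings were about 1 N or less, which is sensor noise. That is too coarse to prove the 0.3 N limit on the block.
- **Sideways alignment:** the last eye-outline fit put the bore at (647.2, −71.9) mm, against the fork axis at (648.2, −73.3) mm. That is about 1.7 mm off, within the 4 mm limit.

**Checks that disagreed:**
- Before the last 1.8 mm advance, the bore centres said 0–1.2 mm was left to go and the outline fits said up to 4.5 mm. I chose a value in between, so the true sideways error is probably 1–3 mm.
- The last refit of the fork outline, with the pawl and gripper in view, was poor at (653, −63.7) mm. I disregarded it in favour of the earlier unobstructed fits, which agreed closely.

I saw no other part on the shelf disturbed, but I did not measure them again at the end.

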